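Run the bin carriage up to its mark and brake it

ROBOT

A 6-joint arm with a two-finger parallel gripper is mounted at the origin on the work surface. World frame = base frame: x ahead of the robot, y to its left, z up, the work surface at z = 0. Lengths are in mm, angles in rad, forces in N, time in s.
With the tool pointing down it reaches from about 350 to 975 mm from the base axis. Payload 7.1 kg.
Tool frame: the origin (TCP) lies midway between the tips of the shut fingers; the grasp point (between the pads) lies 19 mm behind it; z points along the fingers, y is the line along which they close (so a half turn about z gives the same grasp; the last joint's range is limited). The gripper opens to 88 mm and grips with 3 to 60 N. Pads are 20 mm wide; open, the fingers measure 115 mm over their backs; the gripper's body (75 mm by 178 mm) begins 61 mm behind the grasp point.
Start: joints at [1.267, 0.423, 1.63, -0, 1.089, -0.019], TCP at [175.572, 599.816, 222.675] pointing down, gripper open.
Joint ranges: [-3, 3], [-0.9, 2.11], [0.09, 2.58], [-1.31, 4.45], [0.11, 2.69], [-2.54, 2.54]. Speed limits (rad/s): [2.39, 2.39, 3.01, 3.14, 3.14, 3.14].

INTERFACE

Orientations are given as a rotation vector (axis times angle).
In Python, from workcell import ctrl gives the robot as it stands.
- The arm moves only by the shell command python3 -m pendant 'ROWS'. ROWS is a JSON object of lists of equal length, an entry for each row: "grip": the opening, from -1 (shut) to 1 (fully open); "linear": the shift along the tool's x, y, z in mm, a list of three; "angular": the turn, a rotation vector about the tool's x, y, z in rad, a list of three. In form: {"grip": [grip, ...], "linear": [[tx, ty, tz], ...], "angular": [[ax, ay, az], ...]}. A call has 1 to 12 rows; each row shifts and turns the commanded pose from where the row before left it, along the tool's axes as they then stand; what a row does not reach is not made up. A row lasts 1/12 s, in which the tool goes at most 41.7 mm and 7.16 degrees, less where a joint would pass 70% of its speed; a pose out of reach is approached as far as the arm can. A call with a gripper value outside its range is refused whole. The fingers move at their own pace and stop on an object; the grip force is fixed at half the most. Time passes only in rows, so rows that do not move let the fingers close. It gives the time, the measured TCP pose, the force, the opening and the grip force at its end, in the units of the state.
- ctrl.get_obs(): the state, without advancing time (a new reading comes with each control period).
- ctrl.get_image(name): name is "scene" or "top" or "wrist"; returns the picture (420x560x3 uint8, red, green, blue); there is no depth.
- ctrl.camera_params(name): a dict with "vfov" (degrees; the focal length in pixels is half the picture's height over the tangent of half this angle, whatever the lens; pixels are square), "cx", "cy" (the principal point, pixels), "R" (3x3) and "t" (3): a world point X has camera coordinates R X + t; the wrist camera has in their place "T_tool_cam" (4x4, takes a point from camera to tool coordinates, whose origin is the TCP and whose axes are the flange's). Camera axes: x right, y down, z forward; pixel columns grow to the right and rows downward; lengths in mm; the calibration is good to about 2 mm. The wrist camera is an equidistant fisheye: a pixel r from the principal point sees the ray r / f radians off the axis. A picture is of the moment at which its call begins: read the wrist's pose just before it. camera_params takes no time and is no camera call.
- ctrl.close_job(): hands the job in; it is judged then, once.
The state is a dict: "t": time; "qpos": joint angles; "qvel": joint speeds; "joint_torque": joint torques, N m; "ee_pos": TCP position; "orientation": TCP orientation; "ft_force": force on the tool from outside, world axes, zero at the start; "moment": the same for the moment, N m; "width": finger opening in mm; "grasp_force": force on a finger pad.
Only numpy, scipy, OpenCV 4.12 (cv2) and the standard library are available. Lean on these libraries where they do the work, as an engineer would, in place of code of your own. Each camera call takes 0.05 s, during which the arm holds its last target. There are 200 camera calls.

TASK

Slide the heavy, free-running bin carriage along its track until its pointer fin stands level with the mark post on the end stop, brake it there without ever letting it strike the stop or the track's other end, and leave it standing still at the mark, untouched; it should have stood still there for two full seconds before you finish. Work gently and only on the two sprung rubber buffers inside the carriage's pocket: do not touch its frame or the bin, and leave the torch, coaster and shoe trees alone.

Things in the scene. Friction and masses are not known exactly. Their poses are not given: they have to be found in the camera images.
- carriage (a joint): Travel of the heavy bin carriage along its straight level track, m; grows towards the end stop; 0 is the track's hard other end (starts at 0.02 to 0.12, at rest). Nominal moving mass 3.3 kg (the real one may differ by up to 40 percent), viscous drag about 0.25 N per m/s, dry friction only about 0.004 N: it coasts for many seconds after any push.
- pocket (a point): Centre of the carriage's open pocket, 55 mm above the shelf; moves with it. +y: along the track towards the end stop; x: across; z: up. Open above; below lies only the fixed track. 180 mm long in y between the free faces of two rubber buffers (y = -90 and +90 mm), 126 mm wide in x between the frame's side rails, whose tops are 52 mm above the shelf.
- buffer_front (a joint): How far the front buffer (pocket's end nearer the stop) is pressed in, m: 0 free, 0.04 fully in. Black rubber block, flat face 108 mm wide across the track, 36 to 76 mm above the shelf, at y = +90 mm of the pocket. Gives way to +y on a soft spring: 20 N/m, preload 0.06 N, damping 0.6 N per m/s, block 50 g. Pressing it drives the carriage towards the stop; it rebounds with little loss.
- buffer_rear (a joint): How far the rear buffer (face at y = -90 mm of the pocket) is pressed in, m: the same as the front one, facing it, with the same spring. It gives way to -y; pressing it drives the carriage away from the stop, so it is the one to brake with.
- chassis (a point): The carriage's frame, not to be touched; the buffers are not part of it. 150 mm wide, y = -325 to +195 mm of the pocket. Steel housings cover the buffers from y = +-133 mm outwards, top 83 mm above the shelf. Carries the brushed steel lever-lid bin at y = -257 mm: 118 mm across, top 201 mm above the shelf. This point: under the pocket centre at shelf height.
- track: Fixed track under the carriage: grey bed 160 mm wide, 6 mm high, 1020 mm long, with two aluminium rails 22 mm high at x = +-54 to +-66 mm. Origin at shelf height on its centre line; y along the track towards the stop.
- pointer (a point): Top of the steel pointer fin on the carriage's far side (away from the robot): 20 mm across the track, 8 mm along it, 60 mm tall, top 91 mm above the shelf. It is 85 mm across (x) and 150 mm ahead (y) of the pocket centre.
- nose (a point): Middle of the carriage's leading end plate, 195 mm ahead of the pocket centre, 40 mm above the shelf; this is what would strike the stop.
- stop: Fixed end stop across the track: dark steel block with rubber facing, 160 mm wide, 30 mm along the track, top 56 mm above the shelf. Origin at shelf height in the plane of its face, mid-track; +y along the track in the direction of travel: the nose strikes it on reaching y = 0 of this frame.
- mark (a point): Top of the mark post, a steel post 14 by 10 mm, top 91 mm above the shelf, on the stop's side arm at the far side of the track, 85 mm before the stop's face. When pointer and mark are level (same y in the stop's frame; their centres pass 20 mm apart across the track) the nose is 40 mm short of the stop. Axes as the stop's.
- torch: Red plastic torch lying on the shelf beyond the track, 150 mm long, 46 mm thick. Bystander.
- coaster: White ceramic coaster, 100 mm across, 8 mm thick, lying beyond the track. Bystander.
- shoe_tree0: Hard plastic shoe tree, 210 mm long, 58 mm high, lying beyond the track. Bystander.
- shoe_tree1: The other shoe tree of the pair, the same. Bystander.

How it is judged (in metres and radians):
On the way:
1. the carriage stands still with its pointer at the mark for 2 s (y of pointer in the frame of mark between -0.012 and 0.012 m and velocity of joint carriage between -0.01 and 0.01 m/s), for 2 s.
At the end, for the whole second after the job is handed in: The pointer is within 12 mm of the mark along the track, and the carriage moves slower than 10 mm/s (all of step 1); the robot touches nothing.
It fails at once if the carriage strikes the end stop (y of nose in the frame of stop above -0.002 m).
It fails at once if the carriage strikes the other end of the track (value of joint carriage below 0.002 m).
It fails at once if the robot pushes on the carriage's frame or the bin (over 2 N) instead of its buffers ((contact force between the fingers and carriage_c0 above 2 N or contact force between the fingers and carriage_c1 above 2 N or contact force between the fingers and carriage_c2 above 2 N or contact force between the fingers and carriage_c3 above 2 N or contact force between the fingers and carriage_c4 above 2 N or contact force between the fingers and carriage_c5 above 2 N or contact force between the fingers and carriage_c6 above 2 N or contact force between the fingers and carriage_c7 above 2 N or contact force between the fingers and carriage_c8 above 2 N or contact force between the fingers and carriage_c9 above 2 N or contact force between the fingers and carriage_c10 above 2 N) or (contact force between the arm and carriage_c0 above 2 N or contact force between the arm and carriage_c1 above 2 N or contact force between the arm and carriage_c2 above 2 N or contact force between the arm and carriage_c3 above 2 N or contact force between the arm and carriage_c4 above 2 N or contact force between the arm and carriage_c5 above 2 N or contact force between the arm and carriage_c6 above 2 N or contact force between the arm and carriage_c7 above 2 N or contact force between the arm and carriage_c8 above 2 N or contact force between the arm and carriage_c9 above 2 N or contact force between the arm and carriage_c10 above 2 N)).
It fails at once if a buffer is knocked hard (over 20 N) (contact force between the fingers and buffer_front above 20 N or contact force between the fingers and buffer_rear above 20 N).
It fails at once if torch, coaster or shoe trees are shifted by more than 20 mm (distance of any of torch, coaster, shoe_tree0, shoe_tree1 from where it was at the start of the episode above 0.02 m).
It also fails if it takes over 38 s, if anything falls off the work surface, if the arm or the gripper's body presses on something with over 40 N, if the wrist force passes 120 N, or if a joint passes its speed limit or range.

## Working session

There is one attempt and no reset: what is moved stays moved. The work goes in short steps, Python scripts to look and compute and a shell command to move; the robot and the scene stay as the last step left them, time stands still between calls to the robot, and variables do not carry over. Pictures are saved under pics/ and viewed, at most 10 in all, crops included, and the job is handed in when it is done.

```bash
mkdir -p pics; python3 - <<'E'
from workcell import ctrl
import cv2
o=ctrl.get_obs();print(o['t'],o['ee_pos'],o['orientation'],o['width'])
for n in('scene','top'):
    im=ctrl.get_image(n);cv2.imwrite(f'pics/{n}0.png',im[:,:,::-1]);p=ctrl.camera_params(n);print(n,p)
print(ctrl.camera_params('wrist'))
E
```

```text
0.0 [175.39906759 599.28642074 221.88265883] [-4.45814143e-01 -3.10954157e+00  2.46426865e-03] 87.8901695366064
scene {'vfov': 45.155210580064875, 'cx': 280.6696328552611, 'cy': 203.673882764758, 'R': array([[-0.61126072,  0.79140273,  0.0064846 ],
       [ 0.67523261,  0.52577252, -0.51732406],
       [-0.41282109, -0.31184126, -0.85576502]]), 't': array([ 341.13902087, -374.75138048, 1417.0319244 ])}
top {'vfov': 55.26301739128967, 'cx': 279.87396221104746, 'cy': 211.76113759247474, 'R': array([[ 0.0116983 , -0.99992006,  0.00479737],
       [-0.99284969, -0.0121853 , -0.11874767],
       [ 0.11879663, -0.00337393, -0.99291287]]), 't': array([  35.84847429,  579.76901499, 1016.44054157])}
{'vfov': 65.70646984690485, 'cx': 285.72444970269333, 'cy': 210.93254511515948, 'T_tool_cam': array([[-1.19153735e-03, -9.55225463e-01, -2.95876487e-01,
         8.10065437e+01],
       [ 9.99999220e-01, -1.24912728e-03,  5.61639205e-06,
        -9.32405817e-01],
       [-3.74952311e-04, -2.95876250e-01,  9.55226206e-01,
        -1.62325869e+02],
       [ 0.00000000e+00,  0.00000000e+00,  0.00000000e+00,
         1.00000000e+00]])}
```

View pics/top0.png

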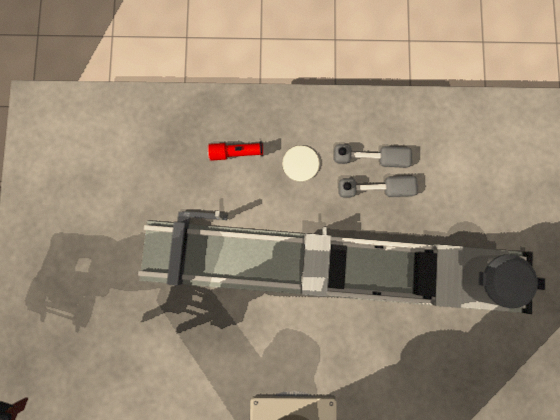

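View pics/scene0.png

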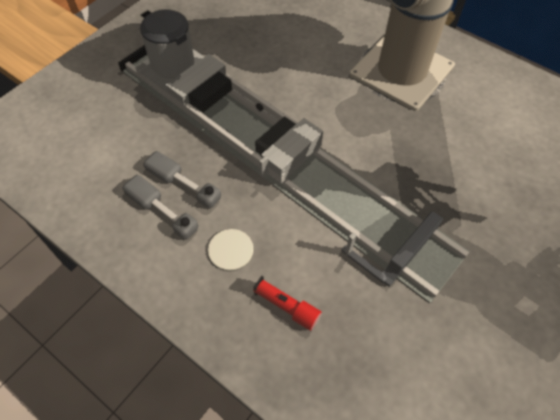

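The top view shows the track running right to left (+y of the world), with the stop at about (180,245) and the pocket between the dark buffers at about (337,268) and (425,272). The pointer is near (324,230) and the mark near (222,213). I'll enlarge both areas.

```bash
python3 - <<'E'
import cv2
a=cv2.imread('pics/top0.png')
c1=a[195:310,135:265];c2=a[210:315,295:455]
cv2.imwrite('pics/c1.png',cv2.resize(c1,None,fx=5,fy=5,interpolation=cv2.INTER_CUBIC))
cv2.imwrite('pics/c2.png',cv2.resize(c2,None,fx=5,fy=5,interpolation=cv2.INTER_CUBIC))
E
```

```text
(no output)
```

View pics/c1.png

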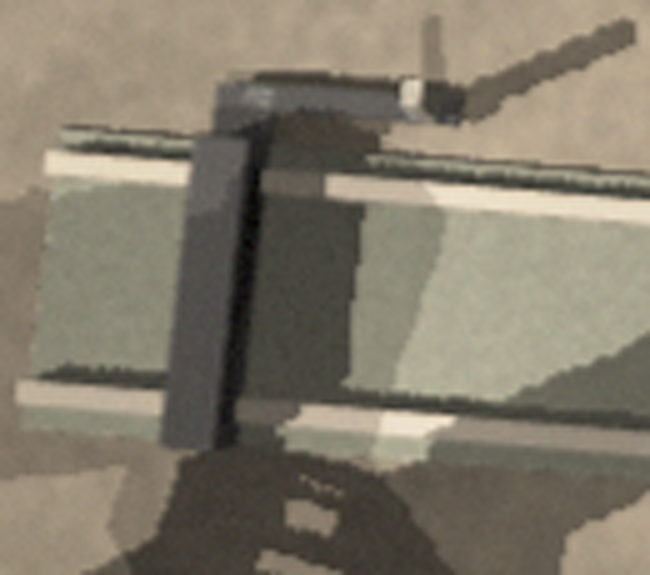

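View pics/c2.png

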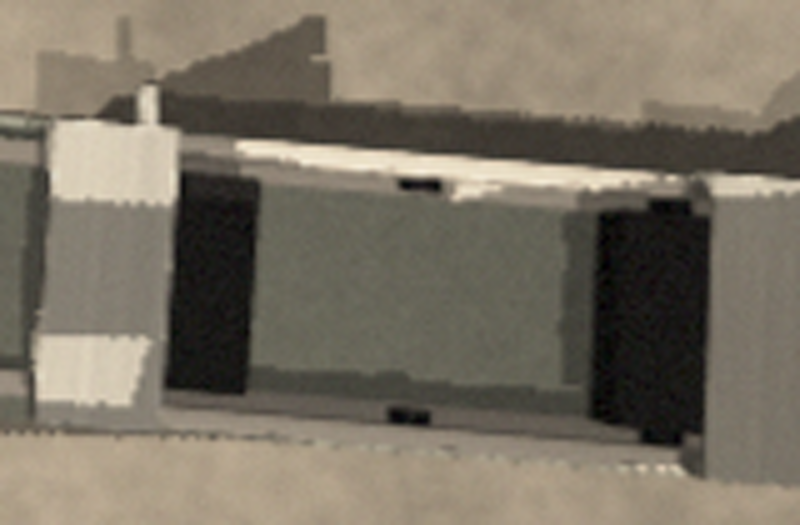

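The crops show the stop face's top edge from c1 (248,138) to (215,447) and the mark top at c1 (412,98). The pointer top is at c2 (149,104), the front buffer's face edge runs from c2 (260,180) to (247,393), and the foot of the rear buffer's face is near c2 (597,210).

```bash
cat > h.py <<'E'
import numpy as np
from workcell import ctrl
P=ctrl.camera_params('top');R=P['R'];t=P['t'];f=210/np.tan(np.radians(P['vfov']/2))
def w(px,py,z):
    d=R.T@np.array([(px-P['cx'])/f,(py-P['cy'])/f,1]);c=-R.T@t
    return c+d*(z-c[2])/d[2]
def pix(X):
    c=R@X+t;return c[:2]/c[2]*f+[P['cx'],P['cy']]
E
python3 - <<'E'
from h import *
a=lambda u,v,z:w(135+(u-2)/5,195+(v-2)/5,z)
b=lambda u,v,z:w(295+(u-2)/5,210+(v-2)/5,z)
np.set_printoptions(precision=1,suppress=True)
s=[a(248,138,56),a(215,447,56)];m=a(412,98,91);p=b(149,104,91);fb=[b(260,180,76),b(247,393,76)]
print('cam',-R.T@t);print('stop',s,np.linalg.norm(s[0]-s[1]));print('mark',m,'ptr',p);print('fb',fb,np.linalg.norm(fb[0]-fb[1]));print('rear',b(597,210,36),b(590,415,36))
n=s[1]-s[0]; 
r0,r1=a(45,150,22),a(650,210,22);print('rail',r0,r1)
h0,h1=a(20,380,22),a(650,430,22);print('rail2',h0,h1)
for d in(r1-r0,h1-h0,[n[1],-n[0]],p-m,[(fb[1]-fb[0])[1],-(fb[1]-fb[0])[0]]):print(np.degrees(np.arctan2(d[0],-d[1])),d)
E
```

```text
cam [ 454.5   46.3 1077.9]
stop [array([546.9, 287. ,  56. ]), array([391.1, 297.3,  56. ])] 156.12260110238043
mark [564.5 198.5  91. ] ptr [527.6 -67.3  91. ]
fb [array([ 491.4, -124.3,   76. ]), array([ 386.8, -117.1,   76. ])] 104.88385781010383
rear [ 479.5 -305.7   36. ] [ 375.  -299.2   36. ]
rail [542.3 401.6  22. ] [514.5  82.2  22. ]
rail2 [422.2 408.4  22. ] [400.3  80.3  22. ]
-4.97471894028088 [ -27.8 -319.5    0. ]
-3.821257533207296 [ -21.9 -328.1    0. ]
176.2126416319222 [np.float64(10.31248260195423), np.float64(155.78163973189328)]
-7.913338311005168 [ -36.9 -265.8    0. ]
176.037801349026 [np.float64(7.247297084464947), np.float64(104.63317023821645)]
```

The measured points agree with each other: the pocket is at about (433,-211), the track direction is u=(0.069,0.998), and about 268 mm of travel is needed. I'll shut the gripper and go round to above the pocket.

```bash
python3 -m pendant '{"grip":[-1,-1,-1,-1,-1,-1,-1,-1,-1,-1,-1,-1],"linear":[[-33.9,-18.9,0],[-33.9,-18.9,0],[-33.9,-18.9,0],[-33.9,-18.9,0],[-33.9,-18.9,0],[-33.9,-18.9,0],[-33.9,-18.9,0],[-33.9,-18.9,0],[-33.9,-18.9,0],[-12.4,-38.1,0],[-12.4,-38.1,0],[-12.4,-38.1,0]],"angular":[[0,0,0],[0,0,0],[0,0,0],[0,0,0],[0,0,0],[0,0,0],[0,0,0],[0,0,0],[0,0,0],[0,0,0],[0,0,0],[0,0,0]]}'
python3 -m pendant '{"grip":[-1,-1,-1,-1,-1,-1,-1,-1,-1,-1],"linear":[[-12.4,-38.1,0],[-12.4,-38.1,0],[-12.4,-38.1,0],[-12.4,-38.1,0],[-12.4,-38.1,0],[-12.4,-38.1,0],[-12.4,-38.1,0],[-12.4,-38.1,0],[-12.4,-38.1,0],[-12.4,-38.1,0]],"angular":[[0,0,0],[0,0,0],[0,0,0],[0,0,0],[0,0,0],[0,0,0],[0,0,0],[0,0,0],[0,0,0],[0,0,0]]}'
```

```text
t: 1.1
ee_pos: [424.0, 228.7, 222.2]
orientation: [-0.446, -3.109, 0.001]
ft_force: [0.4, -0.9, -0.2]
width: 11.4
grasp_force: 0.0
t: 1.93
ee_pos: [435.5, -171.8, 222.6]
orientation: [-0.446, -3.11, -0.0]
ft_force: [0.4, 0.7, 0.1]
width: 0.4
grasp_force: 0.0
```

```bash
python3 -m pendant '{"grip":[-1,-1,-1,-1,-1,-1,-1,-1,-1,-1,-1,-1],"linear":[[0,0,14.5],[0,0,14.5],[0,0,14.5],[0,0,14.5],[0,0,14.5],[0,0,14.5],[0,0,14.5],[0,0,14.5],[0,0,14.5],[0,0,14.5],[0,0,14.5],[0,0,14.5]],"angular":[[0,0,0.113],[0,0,0.113],[0,0,0.113],[0,0,0.113],[0,0,0.113],[0,0,0.113],[0,0,0.113],[0,0,0.113],[0,0,0.113],[0,0,0.113],[0,0,0.113],[0,0,0.113]]}'
python3 - <<'E'
from h import *
import cv2
from scipy.spatial.transform import Rotation as Ro
for n in('top','wrist'):cv2.imwrite(f'pics/{n}1.png',ctrl.get_image(n)[:,:,::-1])
o=ctrl.get_obs();print(o['t'],o['ee_pos'],Ro.from_rotvec(o['orientation']).as_matrix().round(3))
E
```

```text
t: 2.93
ee_pos: [436.0, -169.7, 47.8]
orientation: [-2.304, -2.136, 0.0]
ft_force: [1.4, -0.0, -0.1]
width: 0.5
grasp_force: 0.0
3.0333 [ 434.62513207 -169.1742929    46.88813615] [[ 0.071  0.997 -0.004]
 [ 0.997 -0.071  0.002]
 [ 0.001 -0.004 -1.   ]]
```

View pics/top1.png

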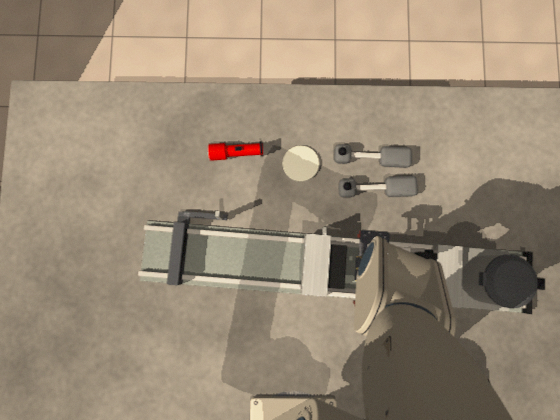

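View pics/wrist1.png

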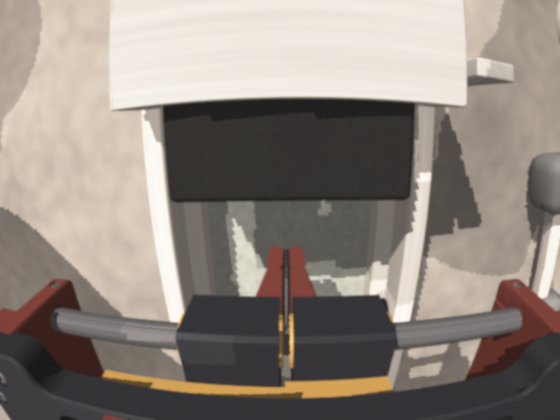

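The top view shows the arm over the pocket, with the front housing at about (317,265), the black buffer at (338,265) and the pointer all still visible. The wrist view shows the fingers centred and well clear of the front buffer, whose edge is at row 198. Next is a tracker that uses the edge between housing and buffer, plus the pointer, in the top camera.

```bash
cat >> h.py <<'E'
import cv2
U=np.array([.0689,.9976]);N=np.array([.9976,-.0689]);PK=np.array([432.8,-211.])
def rect(im,z,w0,w1,s0,s1,k=2):   # rows=w, cols=s ; k px/mm
    q=[(s0,w0),(s1,w0),(s1,w1),(s0,w1)]
    src=np.float32([pix(np.r_[PK+s*U+w*N,z]) for s,w in q])
    dst=np.float32([((s-s0)*k,(w-w0)*k) for s,w in q])
    M=cv2.getPerspectiveTransform(src,dst)
    return cv2.warpPerspective(im,M,(int((s1-s0)*k),int((w1-w0)*k)),flags=cv2.INTER_LINEAR)
def edge(prof,s0,lo,hi,sign,k=2):
    g=np.gradient(cv2.GaussianBlur(prof[None].astype(np.float32),(0,0),3)[0])*sign
    a,b=int((lo-s0)*k),int((hi-s0)*k);i=a+int(np.argmax(g[a:b]))
    y0,y1,y2=g[i-1:i+2];d=(y0-y2)/(2*(y0-2*y1+y2)+1e-9)
    return s0+(i+d)/k,float(g[i])
def track(im,d):  # d: predicted travel so far; gives positions of black edge (133), nose edge(195)
    g=im.astype(float).mean(2).astype(np.float32)
    h=rect(g,83,-35,40,50,520)
    p=np.median(h,0)
    b=edge(p,50,133+d-22,133+d+22,1);n=edge(p,50,195+d-22,195+d+22,-1)
    return b,n
OB,ON=133,195
def look(d,n=1,tag=None):
    for i in range(n):
        t=ctrl.get_obs()['t'];im=ctrl.get_image('top');b,e=track(im,d)
        print(f't {t:.2f} black {b[0]-OB:.1f} ({b[1]:.0f}) nose {e[0]-ON:.1f} ({e[1]:.0f})')
    if tag:cv2.imwrite(f'pics/{tag}.png',im[:,:,::-1])
    o=ctrl.get_obs();print('tool rel pocket0',(o['ee_pos'][:2]-PK)@U,(o['ee_pos'][:2]-PK)@N,o['ee_pos'][2],o['ft_force'].round(2),o['t'])
E
python3 - <<'E'
from h import *
for n in('top0','top1'):print(track(cv2.imread(f'pics/{n}.png'),0))
E
```

```text
((np.float32(132.40825), 8.568485260009766), (np.float32(194.98875), 5.397151947021484))
((np.float32(132.401), 14.416057586669922), (np.float32(195.13791), 5.1594696044921875))
```

```bash
sed -i 's/OB,ON=133,195/OB,ON=132.4,195.05/' h.py
python3 -m pendant '{"grip":[-1,-1,-1,-1,-1,-1,-1,-1,-1,-1,-1,-1],"linear":[[9,0,0],[9,0,0],[9,0,0],[3.4,0,0],[3.4,0,0],[3.4,0,0],[3.4,0,0],[3.4,0,0],[3.4,0,0],[3.4,0,0],[3.4,0,0],[3.4,0,0]],"angular":[[0,0,0],[0,0,0],[0,0,0],[0,0,0],[0,0,0],[0,0,0],[0,0,0],[0,0,0],[0,0,0],[0,0,0],[0,0,0],[0,0,0]]}'
python3 -c "
from h import *
look(10)"
```

```text
t: 4.03
ee_pos: [440.2, -112.1, 48.7]
orientation: [2.298, 2.142, -0.0]
ft_force: [-0.2, -0.7, -0.6]
width: 0.6
grasp_force: 0.2
t 4.03 black 11.2 (15) nose 11.8 (6)
tool rel pocket0 99.58700560654175 0.4385195303398506 48.62192631931017 [-0.09 -0.18  0.21] 4.0833
```

```bash
python3 -m pendant '{"grip":[-1,-1,-1,-1,-1,-1,-1],"linear":[[3.4,0,0],[3.4,0,0],[3.4,0,0],[3.4,0,0],[3.4,0,0],[3.4,0,0],[3.4,0,0]],"angular":[[0,0,0],[0,0,0],[0,0,0],[0,0,0],[0,0,0],[0,0,0],[0,0,0]]}'
python3 -c "
from h import *
look(50,2)"
```

```text
t: 4.67
ee_pos: [441.8, -88.2, 48.7]
orientation: [-2.298, -2.142, 0.0]
ft_force: [0.8, -0.7, 0.4]
width: 0.3
grasp_force: 0.0
t 4.67 black 50.6 (15) nose 50.5 (6)
t 4.72 black 53.9 (15) nose 53.8 (6)
tool rel pocket0 123.21308132128114 0.5343663077804575 48.685863150510045 [ 0.51 -0.24 -0.52] 4.7667
```

```bash
python3 -m pendant '{"grip":[-1,-1,-1,-1,-1,-1,-1,-1,-1],"linear":[[0,0,0],[0,0,0],[0,0,0],[0,0,0],[0,0,0],[0,0,0],[0,0,0],[0,0,0],[0,0,0]],"angular":[[0,0,0],[0,0,0],[0,0,0],[0,0,0],[0,0,0],[0,0,0],[0,0,0],[0,0,0],[0,0,0]]}'
python3 -c "
from h import *
look(105,2,'t2')"
```

```text
t: 5.52
ee_pos: [441.8, -88.6, 48.7]
orientation: [2.298, 2.142, -0.0]
ft_force: [0.0, -0.8, -0.4]
width: 0.4
grasp_force: 0.0
t 5.52 black 107.8 (16) nose 108.2 (3)
t 5.57 black 110.9 (15) nose 111.3 (3)
tool rel pocket0 122.73640709584514 0.5986621090978677 48.68201747363922 [-0.26  0.11 -0.8 ] 5.6167
```

View pics/t2.png

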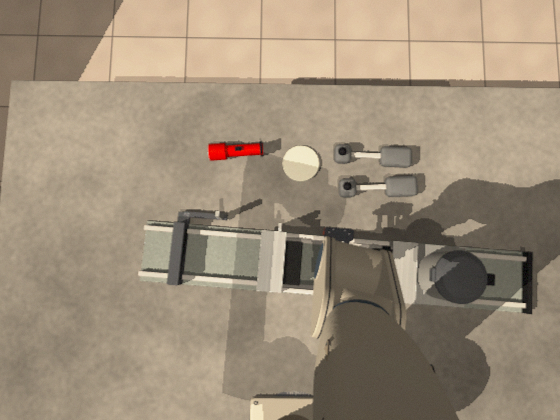

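The carriage is coasting at about 66 mm/s with the fingers free of both buffers. I'll creep the tool forward and measure again before braking.

```bash
python3 -m pendant '{"grip":[-1,-1,-1,-1,-1,-1,-1,-1,-1,-1,-1,-1],"linear":[[1,0,0],[1,0,0],[1,0,0],[1,0,0],[1,0,0],[1,0,0],[1,0,0],[1,0,0],[1,0,0],[1,0,0],[1,0,0],[1,0,0]],"angular":[[0,0,0],[0,0,0],[0,0,0],[0,0,0],[0,0,0],[0,0,0],[0,0,0],[0,0,0],[0,0,0],[0,0,0],[0,0,0],[0,0,0]]}'
python3 -c "
from h import *
look(173,2)"
```

```text
t: 6.62
ee_pos: [442.7, -76.5, 48.7]
orientation: [2.298, 2.142, 0.0]
ft_force: [0.4, 0.5, -0.4]
width: 0.7
grasp_force: 0.0
t 6.62 black 175.5 (12) nose 154.3 (0)
t 6.67 black 178.5 (12) nose 180.0 (1)
tool rel pocket0 134.8386472074806 0.5376684830616778 48.64735377473321 [-0.43 -0.29  0.93] 6.7167
```

```bash
python3 -m pendant '{"grip":[-1,-1,-1,-1,-1,-1,-1,-1,-1,-1,-1,-1],"linear":[[1,0,0],[1,0,0],[1,0,0],[1,0,0],[2,0,0],[2,0,0],[2.4,0,0],[2.4,0,0],[2.4,0,0],[2.4,0,0],[2.4,0,0],[2.4,0,0]],"angular":[[0,0,0],[0,0,0],[0,0,0],[0,0,0],[0,0,0],[0,0,0],[0,0,0],[0,0,0],[0,0,0],[0,0,0],[0,0,0],[0,0,0]]}'
python3 -c "
from h import *
look(236,1)"
```

```text
t: 7.72
ee_pos: [444.3, -54.0, 48.7]
orientation: [2.298, 2.142, 0.0]
ft_force: [-0.2, -0.1, -0.4]
width: 0.7
grasp_force: 0.0
t 7.72 black 236.4 (13) nose 242.3 (6)
tool rel pocket0 157.64340532747215 0.5741806578782498 48.662188287788226 [ 0.2  -0.34 -0.12] 7.7667
```

```bash
python3 -m pendant '{"grip":[-1,-1,-1,-1,-1,-1,-1],"linear":[[2.2,0,0],[2.2,0,0],[2.2,0,0],[2.2,0,0],[2.2,0,0],[2.2,0,0],[2.2,0,0]],"angular":[[0,0,0],[0,0,0],[0,0,0],[0,0,0],[0,0,0],[0,0,0],[0,0,0]]}'
python3 -c "
from h import *
look(262,2)"
```

```text
t: 8.35
ee_pos: [445.3, -38.7, 48.7]
orientation: [-2.298, -2.142, 0.0]
ft_force: [0.0, 0.4, -1.0]
width: 0.7
grasp_force: 0.1
t 8.35 black 261.5 (16) nose 261.6 (9)
t 8.40 black 262.5 (16) nose 262.6 (9)
tool rel pocket0 172.82887512070715 0.6507126749265879 48.6897081027209 [-0.08  0.22 -0.28] 8.45
```

```bash
python3 -m pendant '{"grip":[-1,-1,-1],"linear":[[2.6,0,0],[2.6,0,0],[2.6,0,0]],"angular":[[0,0,0],[0,0,0],[0,0,0]]}'
python3 -c "
from h import *
look(266,2)"
```

```text
t: 8.7
ee_pos: [445.9, -30.9, 48.7]
orientation: [2.298, 2.142, -0.0]
ft_force: [0.6, -0.1, -0.3]
width: 0.3
grasp_force: 0.0
t 8.70 black 265.0 (16) nose 265.0 (9)
t 8.75 black 265.0 (16) nose 265.0 (9)
tool rel pocket0 180.65949250846032 0.6226165080839383 48.67731461637473 [0.89 0.05 1.01] 8.8
```

```bash
python3 -m pendant '{"grip":[-1,-1,-1],"linear":[[20,0,0],[25,0,0],[25,0,0]],"angular":[[0,0,0],[0,0,0],[0,0,0]]}'
python3 -c "
from h import *
look(266,1)"
python3 -m pendant '{"grip":[-1,-1,-1,-1,-1,-1],"linear":[[2,0,0],[0,0,0],[0,0,0],[0,0,0],[0,0,0],[0,0,0]],"angular":[[0,0,0],[0,0,0],[0,0,0],[0,0,0],[0,0,0],[0,0,0]]}'
python3 -c "
from h import *
look(266,1,'t3')"
```

```text
t: 9.05
ee_pos: [450.8, 39.1, 48.7]
orientation: [2.299, 2.141, -0.0]
ft_force: [0.6, 0.3, -0.0]
width: 0.8
grasp_force: 0.0
t 9.05 black 264.4 (13) nose 264.5 (9)
tool rel pocket0 253.82261550100233 1.056836876803004 48.80505045788061 [ 0.41  1.5  -0.16] 9.1
t: 9.6
ee_pos: [450.9, 40.1, 48.7]
orientation: [-2.299, -2.141, 0.0]
ft_force: [-0.1, -0.4, 0.6]
width: 0.3
grasp_force: 0.0
t 9.60 black 263.7 (13) nose 263.8 (9)
tool rel pocket0 251.80525691869775 0.7044993824034051 48.67662638653395 [-0.24 -0.21  0.23] 9.65
```

The carriage is nearly still, drifting back at about 1 mm/s. I'll check the pointer against the mark directly.

```bash
python3 - <<'E'
from h import *
im=cv2.imread('pics/t3.png');cv2.imwrite('pics/t3c.png',cv2.resize(im[195:275,165:275],None,fx=7,fy=7,interpolation=cv2.INTER_CUBIC))
E
python3 -m pendant '{"grip":[-1,-1,-1,-1,-1,-1],"linear":[[0,0,0],[0,0,0],[0,0,0],[0,0,0],[0,0,0],[0,0,0]],"angular":[[0,0,0],[0,0,0],[0,0,0],[0,0,0],[0,0,0],[0,0,0]]}'
python3 -c "
from h import *
look(264,1)"
```

```text
t: 10.15
ee_pos: [450.9, 40.7, 48.7]
orientation: [2.298, 2.142, 0.0]
ft_force: [-0.3, -0.2, -0.3]
width: 0.2
grasp_force: 0.0
t 10.15 black 263.5 (12) nose 263.4 (9)
tool rel pocket0 252.36465555822772 0.7036914295677867 48.679149508800286 [ 0.28 -0.55 -0.26] 10.2
```

View pics/t3c.png

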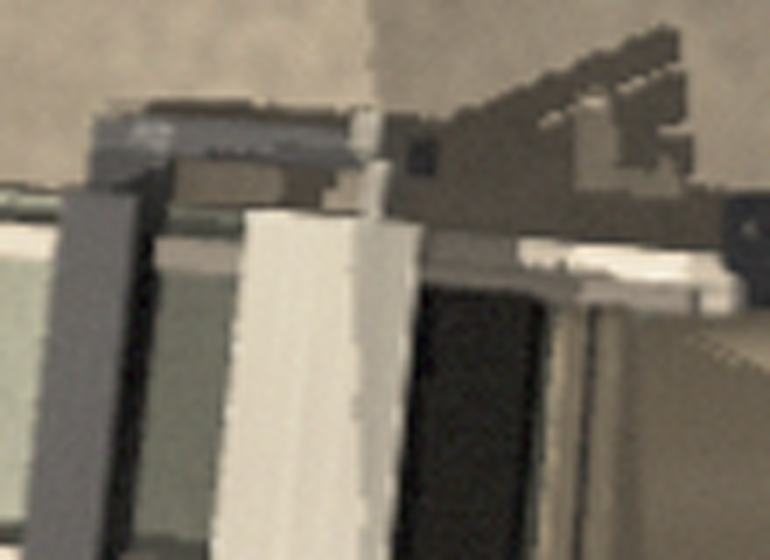

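In the crop, the mark top is at (367,131) and the pointer top at (377,189), so they are almost level. I'll convert that to millimetres.

```bash
python3 - <<'E'
from h import *
a=lambda u,v:w(165+(u-3)/7,195+(v-3)/7,91)[:2]
d=a(377,189)-a(367,131);print(d,'along',d@U,'across',d@N)
E
python3 -m pendant '{"grip":[-1,-1,-1,-1,-1,-1,-1,-1,-1,-1,-1,-1],"linear":[[0,0,0],[0,0,0],[0,0,0],[0,0,0],[0,0,0],[0,0,0],[0,0,0],[0,0,0],[0,0,0],[0,0,0],[0,0,0],[0,0,0]],"angular":[[0,0,0],[0,0,0],[0,0,0],[0,0,0],[0,0,0],[0,0,0],[0,0,0],[0,0,0],[0,0,0],[0,0,0],[0,0,0],[0,0,0]]}'
python3 -m pendant '{"grip":[-1,-1,-1,-1,-1,-1,-1,-1,-1],"linear":[[0,0,0],[0,0,0],[0,0,0],[0,0,0],[0,0,0],[0,0,0],[0,0,0],[0,0,0],[0,0,0]],"angular":[[0,0,0],[0,0,0],[0,0,0],[0,0,0],[0,0,0],[0,0,0],[0,0,0],[0,0,0],[0,0,0]]}'
python3 -c "
from h import *
look(264,1)"
```

```text
[-20.54193002  -4.14761057] along -5.552995286384204 across -20.206859022756348
t: 11.2
ee_pos: [450.9, 40.7, 48.7]
orientation: [-2.298, -2.142, 0.0]
ft_force: [-0.4, -0.6, 0.1]
width: 0.5
grasp_force: 0.0
t: 11.95
ee_pos: [450.9, 40.7, 48.7]
orientation: [2.298, 2.142, -0.0]
ft_force: [0.8, 1.0, 0.2]
width: 0.3
grasp_force: 0.0
t 11.95 black 263.4 (12) nose 263.4 (9)
tool rel pocket0 252.331265028372 0.6949351075777948 48.65602477581205 [-0.35 -0.58  0.19] 12.0
```

The pointer is about 5 mm short of the mark (tolerance 12 mm), and the carriage has stood still, untouched, for over 2 s. The 20 mm gap across the track matches the figure given, so the measurement holds. Handing in.

```bash
python3 -c "
from workcell import ctrl
print(ctrl.close_job())"
```

```text
the job is handed in; nothing more can be done
None
```

I handed the job in at about 12 s with the carriage standing still and untouched, its pointer about 5 mm short of the mark (within the 12 mm allowed); it had been still for over 2 s, and no verdict came back.

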